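# Seat a keyed hub on a keyed shaft by feel

### The job

Fit the loose flanged hub onto the upright shaft of the bearing unit: slide it over the shaft, turn it under light pressure until the key inside its bore drops into the shaft's keyway, let it down fully home against the collar, and leave it there. Do not force it: never press or knock it against the bearing unit with more than about 50 N. Leave the bolt and the nut that lie nearby where they are.

Things in the scene. Friction and masses are not known exactly. Their poses are not given: they have to be found in the camera images.
- hub: Loose steel hub, about 220 g, upright on the bench: round barrel of 44 mm diameter, 34 mm high in all, with a foot flange 58 mm across and 7 mm thick. Grip the barrel above the flange, from any side. A 31.6 mm bore goes right through, bevelled to 36 mm over the bottom 3 mm; one key stands inward from its wall, on the hub's -x side. Origin: centre of the underside; z is the axis, up.
- hub_key (a point): Middle of the lower face of the key in the hub's bore, 13 mm to -x of the hub's axis and 24 mm above its underside. The key is 6 mm wide, reaches in to 10.5 mm from the axis and fills only the top 10 mm of the bore; the 24 mm of bore below it are plain. Axes as the hub's.
- bearing_unit: Grey bearing unit fixed to the bench: 112 mm square flange 12 mm thick, a bolt head at each corner (tops at 19 mm), a round boss 36 mm high (68 mm across at its top), a small brass grease nipple on the boss's -x side. From the boss rises a steel shaft with a collar (48 mm across, top at 40 mm) at its foot. Origin: on the shaft's axis at bench height; z up.
- shaft_end (a point): Centre of the shaft's top end, 74 mm above the bench. The shaft is 30 mm across, its top 1 mm bevelled to 28 mm. One keyway, 7.6 mm wide, floor 9 mm from the axis, runs from the end to the collar. It faces an unmeasured angle, turned 0.2 to 1.5 rad counterclockwise (from above) from the unit's -x axis (the nipple). Stiff: the shaft itself only turns above 0.2 N m. Axes as the unit's.
- seat (a point): Centre of the collar's top face, on the shaft's axis, 40 mm above the bench: where the centre of the hub's underside must end. With its key on the shaft's end, not yet in the keyway, the hub's underside stands 10 mm higher than this; it can drop when the key is within about 0.1 rad of the keyway. Axes as the unit's.
- bolt: A loose rusty hex bolt with its nut, 58 mm long, 19 mm across, lying on the bench; leave it alone. Origin: centre of its underside.
- nut: A loose hex nut, 24x28x13 mm, lying flat on the bench; leave it alone. Origin: centre of its underside.
Things that resemble listed ones, but are neither listed nor needed, are in the scene too. What is meant by the bearing_unit is not orange, and is the smaller of those in its own colour. Of the things that look like the hub, take the one that is nearest to the robot's base at the start.

How it is judged:
By the outcome, as a careful person would: the job done as asked, in the order asked, and still so for the second after the job is handed in, with the robot touching nothing.
It also fails if it takes over 58 s, if anything falls off the work surface, if the arm or the gripper's body presses on something with over 40 N, if the wrist force passes 120 N, or if a joint passes its speed limit or range.

### The arm

A 6-joint arm with a two-finger parallel gripper is mounted at the origin on the work surface; the furniture and walls round the work are solid. World frame = base frame: x ahead of the robot, y to its left, z up, the work surface at z = 0. Lengths are in m, angles in degrees, forces in N, time in s.
With the tool pointing down it reaches from about 0.325 to 0.775 m from the base axis. Payload 5.5 kg.
Tool frame: the origin (TCP) lies at the very end of the fingers, on their centre line; the grasp point (between the pads) lies manip.grasp_offset behind it (manip.grasp_offset is the distance from the TCP to the grasp point, in m); y points along the fingers, z is the direction in which the jaws open and shut, and the axes are right-handed (so a half turn about y gives the same grasp; the last joint's range is limited). The gripper opens to 88 mm and grips with 3 to 60 N. Pads are 20 mm wide; open, the fingers measure 115 mm over their backs; the gripper's body (75 mm by 178 mm) begins 61 mm behind the grasp point.
Start: joints at [62.011, 5.22, 70.514, -0, 104.267, -3.249], TCP at [0.251, 0.545, 0.184] pointing down, gripper open.
Joint ranges: [-164.24, 164.24], [-49.07, 125.15], [9.68, 141.18], [-86.29, 266.29], [3.28, 154.24], [-151.56, 151.56]. Speed limits (degrees/s): [147.25, 147.25, 172.46, 180, 180, 180].

### API

Orientations are given as a 3x3 rotation matrix whose columns are the frame's x, y, z axes.
In Python, from station import manip, cams, finish_job gives the robot as it stands.
- The arm moves only by the tool arm_command, never from a script. Its argument "rows" is a list of rows, each an object with "rot": the turn, a rotation vector about the tool's x, y, z in degrees, a list of three; "delta_pos": the shift along the tool's x, y, z in m, a list of three; "hand": the closure, from -1 (fully open) to 1 (shut), so that 0 is half open. A call has 1 to 12 rows; each row is the pose to reach, as a shift and turn from the pose commanded when the call began, along the tool's axes at that moment; what a row does not reach only later rows make up. A row lasts 1/10 s, in which the tool goes at most 50 mm and 8.59 degrees, less where a joint would pass 70% of its speed; a pose out of reach is approached as far as the arm can. A call with a gripper value outside its range is refused whole. The fingers move at their own pace and stop on an object; the grip force is fixed at half the most. Time passes only in rows, so rows that repeat a pose let the fingers close. It gives the time, the measured TCP pose, the force and the opening at its end, in the units of the state.
- manip.sense(): the state, without advancing time (a new reading comes with each control period).
- cams.snapshot(name): name is "scene" or "top" or "wrist"; returns a dict with "frame" (420x560x3 uint8, red, green, blue), "vertical_fov" (degrees; the focal length in pixels is half the picture's height over the tangent of half this angle, whatever the lens; pixels are square), "cx", "cy" (the principal point, pixels), "extrinsics" (4x4, takes a point from world to camera coordinates); the wrist camera has in their place "hand_eye" (4x4, takes a point from camera to tool coordinates, whose origin is the TCP and whose axes are the tool frame's). Camera axes: x right, y down, z forward; pixel columns grow to the right and rows downward; lengths in m; the calibration is good to about 2 mm. A picture is of the moment at which its call begins: read the wrist's pose just before it. There is no depth.
- finish_job(): hands the job in, once; it reports no verdict.
The state is a dict: "t": time; "qpos": joint angles; "qvel": joint speeds; "joint_torque": joint torques, N m; "position": TCP position; "eef_rot": TCP orientation; "ft_force": force on the tool from outside, world axes, zero at the start; "wrist_torque": the same for the moment, N m; "gripper_width": opening from 0.0 (shut) to 1.0 (fully open).
Only numpy, scipy, OpenCV 4.12 (cv2) and the standard library are available. Lean on these libraries where they do the work, as an engineer would, in place of code of your own. Each camera call takes 0.05 s, during which the arm holds its last target.

## Working session

There is one attempt and no reset: what is moved stays moved. The work goes in short steps, Python scripts to look and compute and a tool call to move; the robot and the scene stay as the last step left them, time stands still between calls to the robot, and variables do not carry over. Pictures are saved under pics/ and viewed, and the job is handed in when it is done.

Besides the shell and the picture viewer there is one more tool, called after ">>>" as a command line: name --argument value ..., lists and objects as JSON in quotes. arm_command: Moves the arm, as the interface text tells. Its arguments: {"type":"object","properties":{"rows":{"type":"array","items":{"type":"object","properties":{"rot":{"type":"array","items":{"type":"number"}},"delta_pos":{"type":"array","items":{"type":"number"}},"hand":{"type":"number"}}}}},"required":["rows"]}

```bash
mkdir -p pics; ls; python3 - <<'E'
from station import manip,cams
import cv2,json
print(manip.grasp_offset)
s=manip.sense();print({k:(v.tolist() if hasattr(v,'tolist') else v) for k,v in s.items()})
for n in ["scene","top","wrist"]:
    d=cams.snapshot(n);cv2.imwrite(f"pics/{n}0.png",d["frame"][:,:,::-1])
    print(n,{k:(v.tolist() if hasattr(v,'tolist') else v) for k,v in d.items() if k!="frame"})
E
```

```text
pics
0.0187
{'t': 0.0, 'qpos': [62.01140012938821, 5.2637340115174425, 70.58035860462101, -0.00041598749483964825, 104.26528098730861, -3.250964588817842], 'qvel': [-0.08470122393805599, 0.10655019154835123, 0.010112402073963418, 0.017250561468711362, 0.04148831234802218, -0.028195587504447284], 'joint_torque': [0.00011657839877443621, -44.64396357536316, -40.644943714141846, 0.06977113662287593, 0.029241833835840225, -0.00012519177289505024], 'position': [0.25093751161754924, 0.5446145905491759, 0.1832153869084319], 'eef_rot': [[0.9082327106953335, -0.000889638693444951, 0.41846451673469454], [-0.41846545015843667, -0.0016889641563214697, 0.908231145922543], [-0.00010122600054727355, -0.9999981779698771, -0.001906255550293869]], 'ft_force': [-0.07782723425325412, 0.13955991990301286, -0.04927524956997414], 'wrist_torque': [-0.038980820511097566, 0.03180949603905775, -0.019795423712769003], 'gripper_width': 1.0007351924353085}
scene {'vertical_fov': 48.03204940700768, 'cx': 277.77162415970014, 'cy': 211.79516424077346, 'extrinsics': [[0.7469257926706758, -0.6648902683716861, 0.004774
[... 318 characters left out ...]
'extrinsics': [[-0.017547451488836244, -0.9998261135542766, 0.0063110697348274965, -0.09619472715955532], [-0.984787461687027, 0.016191465174010027, -0.17300720146728354, 0.5209647376408821], [0.17287493239411367, -0.009250897819657055, -0.9849003394451954, 0.8282569362843302], [0.0, 0.0, 0.0, 1.0]]}
wrist {'vertical_fov': 71.55782812461348, 'cx': 277.07840436409543, 'cy': 206.77120499969152, 'hand_eye': [[-0.0009420448791708465, 0.9585977245935664, 0.2847622077374034, -0.07934202632554678], [5.537504020964129e-05, -0.2847622836507591, 0.9585981633320643, -0.20256131459192622], [0.9999995547424247, 0.0009188112096530686, 0.00021517646354997475, 0.00043648329899892424], [0.0, 0.0, 0.0, 1.0]]}
```

View pics/scene0.png

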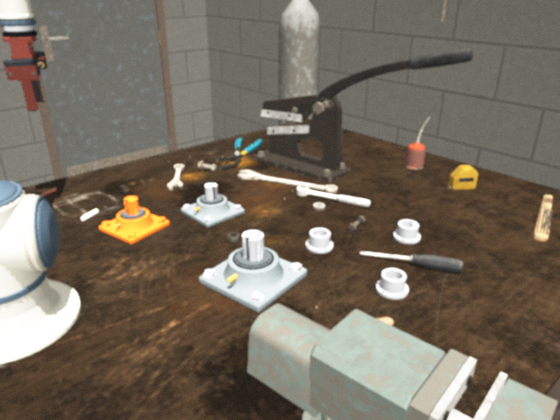

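View pics/top0.png

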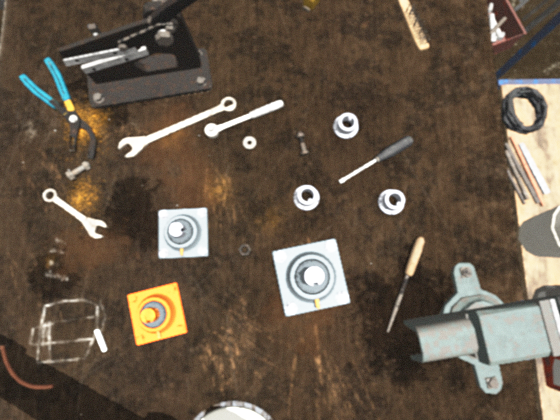

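View pics/wrist0.png

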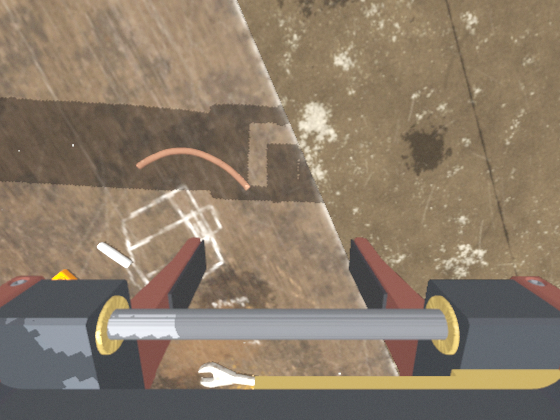

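```bash
cat > h.py <<'E'
import numpy as np,cv2
def K(d):
    h=d["frame"].shape[0];f=h/2/np.tan(np.radians(d["vertical_fov"]/2))
    return f,d["cx"],d["cy"]
def w2c(d,s=None):
    if "extrinsics" in d: return np.array(d["extrinsics"])
    T=np.eye(4);T[:3,:3]=s["eef_rot"];T[:3,3]=s["position"]
    return np.linalg.inv(T@np.array(d["hand_eye"]))
def ray(d,u,v,z,s=None):
    f,cx,cy=K(d);M=np.linalg.inv(w2c(d,s))
    r=M[:3,:3]@np.array([(u-cx)/f,(v-cy)/f,1]);o=M[:3,3]
    return o+r*(z-o[2])/r[2]
def proj(d,p,s=None):
    f,cx,cy=K(d);p=np.atleast_2d(p);c=p@w2c(d,s)[:3,:3].T+w2c(d,s)[:3,3]
    return np.c_[cx+f*c[:,0]/c[:,2],cy+f*c[:,1]/c[:,2]]
def crop(d,u,v,r,k,name,vr=None):
    vr=vr or r
    im=d["frame"][max(0,v-vr):v+vr,max(0,u-r):u+r,::-1]
    cv2.imwrite("pics/"+name,cv2.resize(im,None,fx=k,fy=k,interpolation=cv2.INTER_CUBIC))
E
python3 - <<'E'
from station import manip,cams
from h import *
d=cams.snapshot("top")
for u,v,z in [(306,197,.034),(346,125,.034),(391,202,.034),(176,229,.074),(183,233,.036),(314,275,.074),(244,249,0),(303,143,0),(249,142,0),(78,170,0)]:
    p=ray(d,u,v,z);print(u,v,p.round(4),np.hypot(*p[:2]).round(4))
crop(d,183,233,35,8,"u.png");crop(d,306,197,30,8,"hub.png");crop(d,391,202,30,8,"hub2.png")
d=cams.snapshot("scene");crop(d,213,203,40,8,"us.png",30)
E
cd pics; python3 -c "
import cv2,numpy as np
a=[cv2.resize(cv2.imread(n),(400,300 if n=='us.png' else 400)) for n in ['u.png','hub.png','hub2.png','us.png']]
a[3]=cv2.copyMakeBorder(a[3],0,100,0,0,0)
o=np.vstack([np.hstack(a[:2]),np.hstack(a[2:])]);cv2.imwrite('m.png',o[:, :][:600*2]);cv2.imwrite('m.png',cv2.resize(o,(600,600)))"
```

```text
306 197 [ 0.5583 -0.1716  0.034 ] 0.5841
346 125 [ 0.7301 -0.271   0.034 ] 0.7788
391 202 [ 0.5436 -0.3646  0.034 ] 0.6545
176 229 [0.4842 0.1118 0.074 ] 0.4969
183 233 [0.4802 0.1055 0.036 ] 0.4917
314 275 [ 0.382  -0.1799  0.074 ] 0.4222
244 249 [ 0.4453 -0.0276  0.    ] 0.4462
303 143 [ 0.6997 -0.1713  0.    ] 0.7203
249 142 [ 0.7042 -0.0405  0.    ] 0.7054
78 170 [ 0.6404  0.3675 -0.    ] 0.7383
```

View pics/m.png

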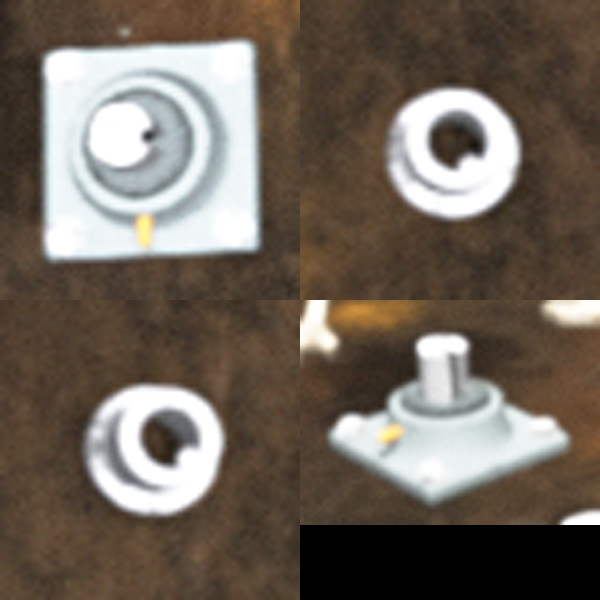

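```bash
cat >> h.py <<'E'
def plan(s,goal,yaw=None,pos=None):
    "delta in tool axes to goal pos & z-axis yaw (deg), tool pointing straight down"
    from scipy.spatial.transform import Rotation as R
    Rm=np.array(s["eef_rot"]);p=np.array(s["position"])
    a=np.arctan2(Rm[1,2],Rm[0,2]) if yaw is None else np.radians(yaw)
    z=np.array([np.cos(a),np.sin(a),0]);y=np.array([0,0,-1.]);G=np.c_[np.cross(y,z),y,z]
    print("yaw now",np.degrees(np.arctan2(Rm[1,2],Rm[0,2])).round(2),"pos",p.round(4),"F",np.round(s["ft_force"],2),"w",round(s["gripper_width"],3))
    print("delta_pos",(Rm.T@(np.array(goal)-p)).round(4),"rot",np.degrees(R.from_matrix(Rm.T@G).as_rotvec()).round(2))
E
python3 - <<'E'
from station import manip
from h import *
plan(manip.sense(),[.484,.111,.135],-20)
E
```

```text
yaw now 65.26 pos [0.251  0.5448 0.1838] F [-0.15  0.3  -0.51] w 1.0
delta_pos [ 0.3931  0.049  -0.2964] rot [4.000e-02 8.526e+01 4.000e-02]
```

>>> arm_command --rows '[{"delta_pos": [0.393,0.0,-0.296],"rot": [0,85,0],"hand": -1},{"delta_pos": [0.393,0.0,-0.296],"rot": [0,85,0],"hand": -1},{"delta_pos": [0.393,0.0,-0.296],"rot": [0,85,0],"hand": -1},{"delta_pos": [0.393,0.0,-0.296],"rot": [0,85,0],"hand": -1},{"delta_pos": [0.393,0.0,-0.296],"rot": [0,85,0],"hand": -1},{"delta_pos": [0.393,0.0,-0.296],"rot": [0,85,0],"hand": -1},{"delta_pos": [0.393,0.0,-0.296],"rot": [0,85,0],"hand": -1},{"delta_pos": [0.393,0.0,-0.296],"rot": [0,85,0],"hand": -1},{"delta_pos": [0.393,0.0,-0.296],"rot": [0,85,0],"hand": -1},{"delta_pos": [0.393,0.049,-0.296],"rot": [0,85,0],"hand": -1},{"delta_pos": [0.393,0.049,-0.296],"rot": [0,85,0],"hand": -1},{"delta_pos": [0.393,0.049,-0.296],"rot": [0,85,0],"hand": -1}]'

```text
t: 1.45
position: [0.483, 0.1106, 0.1327]
eef_rot: [[-0.338, -0.005, 0.941], [-0.941, -0.001, -0.338], [0.002, -1.0, -0.005]]
ft_force: [-0.7, 0.3, 0.1]
gripper_width: 0.994
```

```bash
python3 - <<'E'
from station import manip,cams
from h import *
s=manip.sense();d=cams.snapshot("wrist")
import pickle;pickle.dump((s,d),open("w1.pkl","wb"))
cv2.imwrite("pics/w1.png",d["frame"][:,:,::-1])
p=proj(d,[[.484,.112,.074],[.482,.109,.036]],s).round(1);print(p)
u,v=p[0].astype(int);crop(d,u,v,60,8,"w1c.png",60)
im=cv2.imread("pics/w1c.png");cv2.imwrite("pics/w1c.png",cv2.resize(im,(600,600)));print(u-60,v-60)
E
```

```text
[[278.9 206.1]
 [278.1 199. ]]
218 146
```

View pics/w1.png

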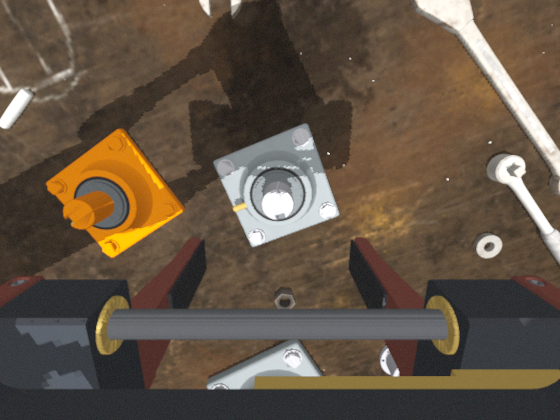

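View pics/w1c.png

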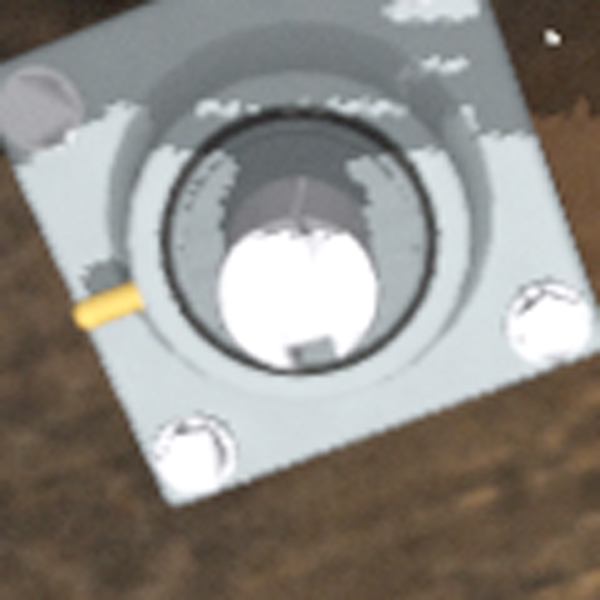

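```bash
python3 - <<'E'
from station import cams
from h import *
import pickle
s,d=pickle.load(open("w1.pkl","rb"))
def P(x,y,z): return ray(d,218+x/5-.4,146+y/5-.4,z,s)
c=P(298,293,.074);print("shaft",c)
for e in [(219,293),(377,293),(298,368)]: print(np.linalg.norm(P(*e,.074)-c))
k=P(312,344,.074);k2=P(314,356,.074);n=P(75,316,.024)
for q in (k,k2):
  a=q-c;print("keyway yaw",np.degrees(np.arctan2(a[1],a[0])),np.linalg.norm(a))
# circle fit with threshold on warped patch
N=200;g=(np.arange(N)-N/2)*.0002
X,Y=np.meshgrid(g,g);pts=np.c_[c[0]+X.ravel(),c[1]+Y.ravel(),np.full(X.size,.074)]
uv=proj(d,pts,s).astype(np.float32)
w=cv2.remap(d["frame"],uv[:,0].reshape(N,N),uv[:,1].reshape(N,N),cv2.INTER_CUBIC)
cv2.circle(w,(N//2,N//2),75,(255,0,0),1)
cv2.imwrite("pics/rect.png",cv2.resize(w,None,fx=3,fy=3)[:,:,::-1])
# top camera
dt=cams.snapshot("top")
pts[:,2]=.074;uv=proj(dt,pts).astype(np.float32)
w=cv2.remap(dt["frame"],uv[:,0].reshape(N,N),uv[:,1].reshape(N,N),cv2.INTER_CUBIC)
E
```

```text
shaft [0.48311764 0.11426068 0.074     ]
0.01474634444119259
0.014736884462107858
0.01480342315095358
keyway yaw -94.9111191606181 0.010353693065575575
keyway yaw -95.9736429694008 0.012761923355481087
```

View pics/rect.png

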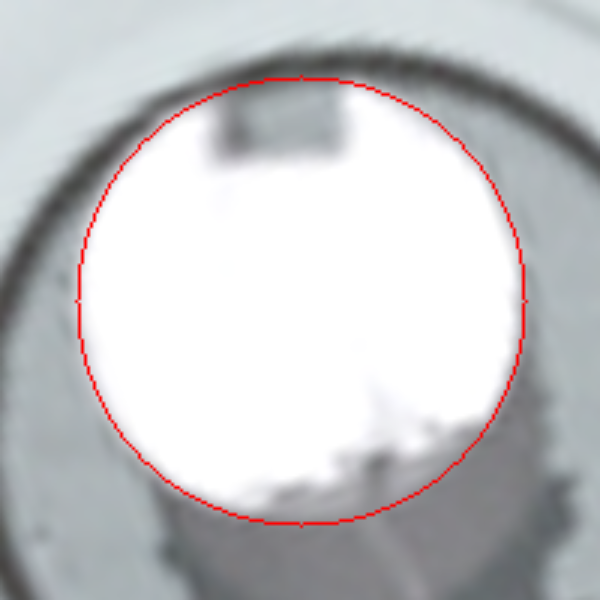

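```bash
python3 - <<'E'
from station import manip
from h import *
plan(manip.sense(),[.558,-.172,.095],-20)
E
```

```text
yaw now -19.61 pos [0.4839 0.1126 0.136 ] F [-0.09 -0.06  0.53] w 0.997
delta_pos [0.2432 0.0408 0.1653] rot [ 0.02  0.39 -0.04]
```

>>> arm_command --rows '[{"delta_pos": [0.243,0.0,0.165],"rot": [0,0,0],"hand": -1},{"delta_pos": [0.243,0.0,0.165],"rot": [0,0,0],"hand": -1},{"delta_pos": [0.243,0.0,0.165],"rot": [0,0,0],"hand": -1},{"delta_pos": [0.243,0.0,0.165],"rot": [0,0,0],"hand": -1},{"delta_pos": [0.243,0.0,0.165],"rot": [0,0,0],"hand": -1},{"delta_pos": [0.243,0.02,0.165],"rot": [0,0,0],"hand": -1},{"delta_pos": [0.243,0.041,0.165],"rot": [0,0,0],"hand": -1},{"delta_pos": [0.243,0.041,0.165],"rot": [0,0,0],"hand": -1},{"delta_pos": [0.243,0.041,0.165],"rot": [0,0,0],"hand": -1},{"delta_pos": [0.243,0.041,0.165],"rot": [0,0,0],"hand": -1},{"delta_pos": [0.243,0.041,0.165],"rot": [0,0,0],"hand": -1}]'

```text
t: 2.65
position: [0.5584, -0.1718, 0.0966]
eef_rot: [[-0.336, 0.003, 0.942], [-0.942, -0.001, -0.336], [-0.0, -1.0, 0.003]]
ft_force: [0.8, -0.4, 0.4]
gripper_width: 0.994
```

```bash
python3 - <<'E'
from station import manip,cams
from h import *
import pickle
s1,_=pickle.load(open("w1.pkl","rb"));print(s1["position"],np.abs(s1["qvel"]).max())
s=manip.sense();d=cams.snapshot("wrist")
print(s["position"],np.abs(s["qvel"]).max(), manip.sense()["position"])
pickle.dump((s,d),open("w2.pkl","wb"))
p=proj(d,[[.558,-.172,.034]],s).round(1);print(p)
u,v=p[0].astype(int);crop(d,u,v,60,5,"w2c.png",60);print(u-60,v-60)
N=240;c=ray(d,*p[0],.034,s);g=(np.arange(N)-N/2)*.00025;print(c)
X,Y=np.meshgrid(g,g);pts=np.c_[c[0]+X.ravel(),c[1]+Y.ravel(),np.full(X.size,.034)]
uv=proj(d,pts,s).astype(np.float32)
w=cv2.remap(d["frame"],uv[:,0].reshape(N,N),uv[:,1].reshape(N,N),cv2.INTER_CUBIC)
cv2.imwrite("pics/rect2.png",cv2.resize(w,(600,600))[:,:,::-1])
E
```

```text
[0.48301352 0.11056828 0.13267631] 3.1192863496086556
[ 0.55841276 -0.17178152  0.09656617] 0.44948356092008 [ 0.55820641 -0.1719727   0.09621399]
[[277.5 207.1]]
217 147
[ 0.5579604  -0.17197015  0.034     ]
```

View pics/w2c.png

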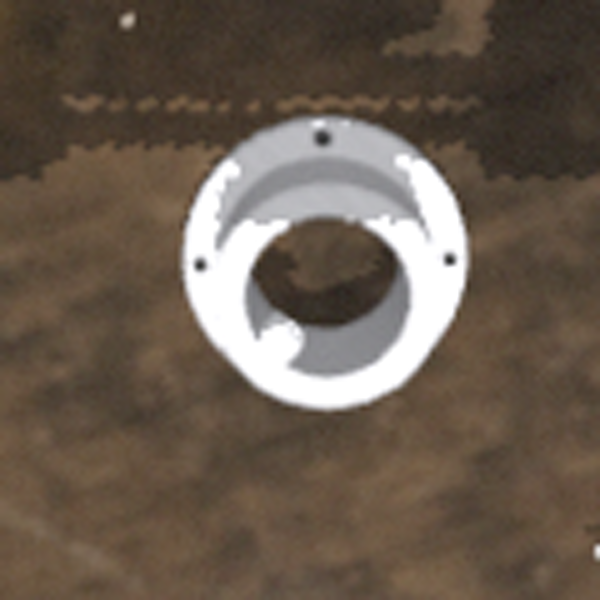

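View pics/rect2.png

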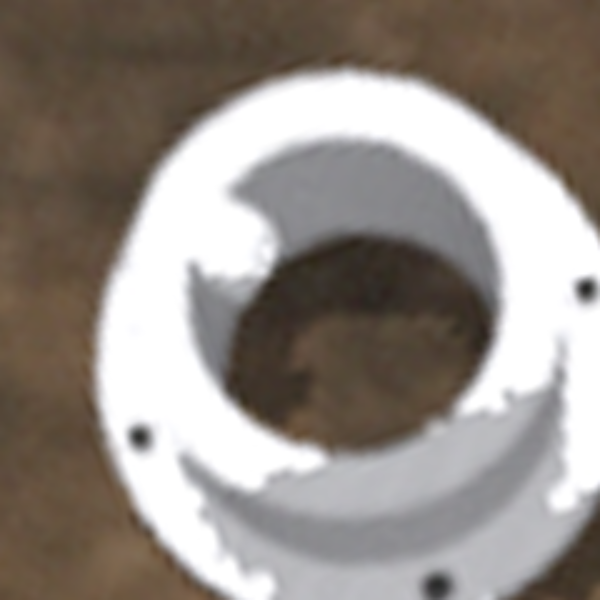

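```bash
python3 - <<'E'
from h import *
import pickle
s,d=pickle.load(open("w2.pkl","rb"))
c=np.array([.5625,-.1724])
big=cv2.resize(d["frame"][147+30:147+90,217+30:217+90,::-1],None,fx=6,fy=6,interpolation=cv2.INTER_CUBIC)
o=[]
def P(pts): 
    q=proj(d,pts,s); return ((q-[247,177]+.5)*6-.5).round().astype(int)
for th in (-142,-147,-152):
    im=big.copy();a=np.radians(th);u=np.array([np.cos(a),np.sin(a)]);v=np.array([-u[1],u[0]])
    for z,col in ((.034,(0,0,255)),(.024,(0,200,0))):
        k=[np.r_[c+r*u+w*v,z] for r,w in ((.0155,-.003),(.0105,-.003),(.0105,.003),(.0155,.003))]
        cv2.polylines(im,[P(k)],False,col,1)
    t=np.linspace(0,6.3,80)
    cv2.polylines(im,[P(np.c_[c[0]+.0158*np.cos(t),c[1]+.0158*np.sin(t),t*0+.034])],True,(255,0,0),1)
    cv2.polylines(im,[P(np.c_[c[0]+.022*np.cos(t),c[1]+.022*np.sin(t),t*0+.034])],True,(255,0,0),1)
    cv2.polylines(im,[P(np.c_[c[0]+.029*np.cos(t),c[1]+.029*np.sin(t),t*0])],True,(255,0,255),1)
    o.append(im[60:320,40:300])
cv2.imwrite("pics/ov.png",np.hstack(o))
E
```

```text
(no output)
```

View pics/ov.png

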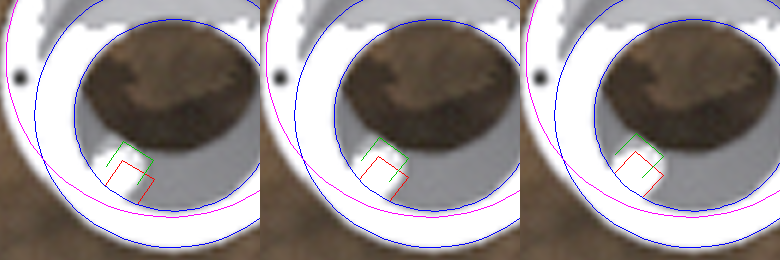

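```bash
python3 - <<'E'
from station import manip
from h import *
plan(manip.sense(),[.562,-.1724,.0115],-20)
E
```

```text
yaw now -19.64 pos [ 0.5582 -0.172   0.0962] F [ 0.19 -0.1  -0.45] w 0.999
delta_pos [-0.0009  0.0847  0.0035] rot [-0.16  0.36 -0.  ]
```

>>> arm_command --rows '[{"delta_pos": [-0.001,0.03,0.004],"rot": [0,0,0],"hand": -1},{"delta_pos": [-0.001,0.055,0.004],"rot": [0,0,0],"hand": -1},{"delta_pos": [-0.001,0.075,0.004],"rot": [0,0,0],"hand": -1},{"delta_pos": [-0.001,0.083,0.004],"rot": [0,0,0],"hand": -1},{"delta_pos": [-0.001,0.083,0.004],"rot": [0,0,0],"hand": -1},{"delta_pos": [-0.001,0.083,0.004],"rot": [0,0,0],"hand": -1}]'

```text
t: 3.3
position: [0.5622, -0.1733, 0.0128]
eef_rot: [[-0.337, 0.002, 0.941], [-0.941, -0.001, -0.337], [0.0, -1.0, 0.002]]
ft_force: [0.7, 0.1, -1.1]
gripper_width: 0.996
```

```bash
python3 - <<'E'
from station import manip,cams
from h import *
s=manip.sense();d=cams.snapshot("wrist");cv2.imwrite("pics/w3.png",d["frame"][:,:,::-1])
for i in range(3): s=manip.sense();print(np.round(s["position"],4),np.round(s["ft_force"],1));cams.snapshot("wrist")
E
```

```text
[ 0.5625 -0.1735  0.0132] [0.4 0.4 0.8]
[ 0.5625 -0.1735  0.0133] [ 0.  -0.4  0.1]
[ 0.5625 -0.1735  0.0131] [ 0.8  0.2 -0.3]
```

View pics/w3.png

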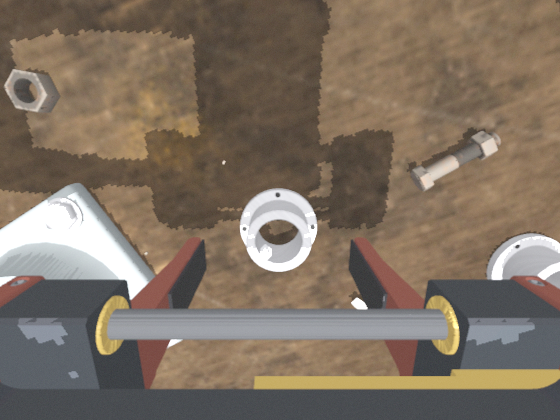

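>>> arm_command --rows '[{"delta_pos": [0,0.002,0],"rot": [0,0,0],"hand": -1},{"delta_pos": [0,0.002,0],"rot": [0,0,0],"hand": 1},{"delta_pos": [0,0.002,0],"rot": [0,0,0],"hand": 1},{"delta_pos": [0,0.002,0],"rot": [0,0,0],"hand": 1},{"delta_pos": [0,0.002,0],"rot": [0,0,0],"hand": 1},{"delta_pos": [0,0.002,0],"rot": [0,0,0],"hand": 1},{"delta_pos": [0,0.002,0],"rot": [0,0,0],"hand": 1},{"delta_pos": [0,0.002,0],"rot": [0,0,0],"hand": 1},{"delta_pos": [0,0.002,0],"rot": [0,0,0],"hand": 1},{"delta_pos": [0,0.002,0],"rot": [0,0,0],"hand": 1}]'

```text
t: 4.5
position: [0.5615, -0.1732, 0.0093]
eef_rot: [[-0.338, -0.0, 0.941], [-0.941, -0.0, -0.338], [0.0, -1.0, -0.0]]
ft_force: [-0.5, -0.5, -0.5]
gripper_width: 0.219
```

```bash
python3 - <<'E'
from station import manip,cams
from h import *
s=manip.sense();d=cams.snapshot("wrist");cv2.imwrite("pics/w4.png",d["frame"][:,:,::-1])
print(np.round(s["position"],4),np.round(s["ft_force"],1),s["gripper_width"])
import pickle;pickle.dump((s,d),open("w4.pkl","wb"))
E
```

```text
[ 0.5615 -0.1732  0.0093] [-0.5 -0.5 -0.5] 0.2188881245921344
```

View pics/w4.png

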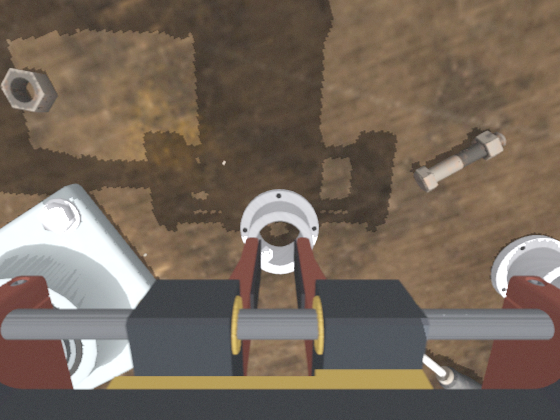

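```bash
python3 - <<'E'
from station import manip
from h import *
import pickle
s,d=pickle.load(open("w4.pkl","rb"))
R=np.array(s["eef_rot"]);p=np.array(s["position"])
for q in [(0,0,0),(0,-.0187,0),(-.01,0,.0425),(.01,0,.0425),(0,0,.0425),(0,-.06,.0)]: print(q,proj(d,p+R@np.array(q),s))
print(proj(d,[.5625,-.1724,.034],s),proj(d,[.5625,-.1724,0],s))
crop(d,278,235,60,5,"w4c.png",60)
E
```

```text
(0, 0, 0) [[278.31074703 230.79165507]]
(0, -0.0187, 0) [[278.39542718 240.78833575]]
(-0.01, 0, 0.0425) [[336.26352447 218.12272556]]
(0.01, 0, 0.0425) [[334.69823295 243.26971384]]
(0, 0, 0.0425) [[335.47056004 230.86199298]]
(0, -0.06, 0.0) [[278.64999994 270.84121835]]
[[279.42283571 242.83894776]] [[279.12618605 225.06061682]]
```

View pics/w4c.png

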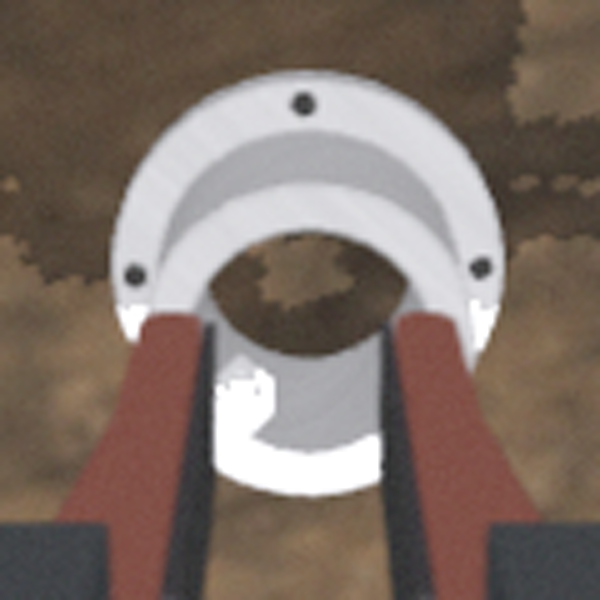

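```bash
python3 - <<'E'
from station import manip,cams
from h import *
d=cams.snapshot("scene");s=manip.sense()
print(np.round(s["position"],4),np.round(s["ft_force"],1),s["gripper_width"])
p=proj(d,s["position"]);print(p,proj(d,[[.5625,-.1724,.034],[.5625,-.1724,0]]))
u,v=p[0].astype(int);crop(d,u,v-30,70,8,"s5.png",70)
im=cv2.imread("pics/s5.png");cv2.imwrite("pics/s5.png",cv2.resize(im,(600,600)))
E
```

```text
[ 0.5615 -0.1732  0.0093] [-0.   0.5 -0.3] 0.1273858805164024
[[318.75143905 243.16739529]] [[319.30969158 232.75936153]
 [318.61806657 246.6217867 ]]
```

View pics/s5.png

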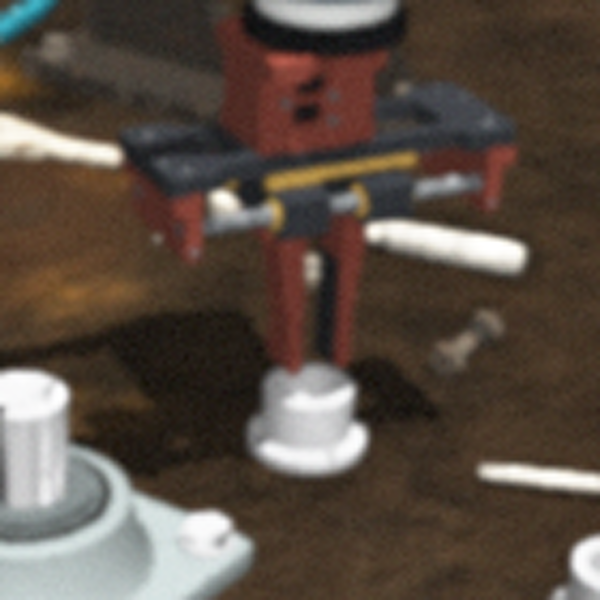

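>>> arm_command --rows '[{"delta_pos": [0,0,0],"rot": [0,0,0],"hand": -1},{"delta_pos": [0,0,0],"rot": [0,0,0],"hand": -1},{"delta_pos": [0,0,0],"rot": [0,0,0],"hand": -1},{"delta_pos": [0,0,0],"rot": [0,0,0],"hand": -1},{"delta_pos": [0,0,0],"rot": [0,0,0],"hand": -1},{"delta_pos": [0,0,0],"rot": [0,0,0],"hand": -1},{"delta_pos": [0,0,0],"rot": [0,0,0],"hand": -1},{"delta_pos": [0,0,0],"rot": [0,0,0],"hand": -1},{"delta_pos": [0,0,0],"rot": [0,0,0],"hand": -1},{"delta_pos": [0,0,0],"rot": [0,0,0],"hand": -1}]'

```text
t: 5.6
position: [0.5615, -0.1732, 0.0093]
eef_rot: [[-0.338, -0.0, 0.941], [-0.941, 0.0, -0.338], [-0.0, -1.0, -0.0]]
ft_force: [-0.3, -0.9, -0.0]
gripper_width: 0.982
```

```bash
python3 - <<'E'
from station import manip,cams
from h import *
s=manip.sense();d=cams.snapshot("scene");dw=cams.snapshot("wrist")
import pickle;pickle.dump((s,d,dw),open("w6.pkl","wb"))
print(np.round(s["position"],4),np.round(s["ft_force"],1),s["gripper_width"])
crop(d,318,215,50,8,"s6.png",37)
cv2.imwrite("pics/w6.png",dw["frame"][:,:,::-1])
R=np.array(s["eef_rot"]);p=np.array(s["position"])
im=d["frame"][:,:,::-1]
crop(dw,278,250,100,4,"w6c.png",70)
E
```

```text
[ 0.5615 -0.1732  0.0093] [-0.3 -0.9 -0. ] 0.9817739390860203
```

View pics/s6.png

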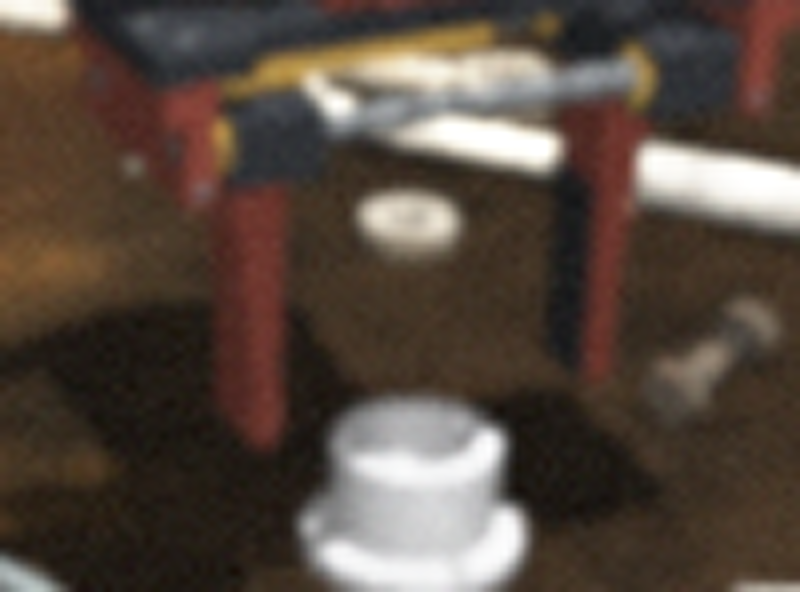

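View pics/w6c.png

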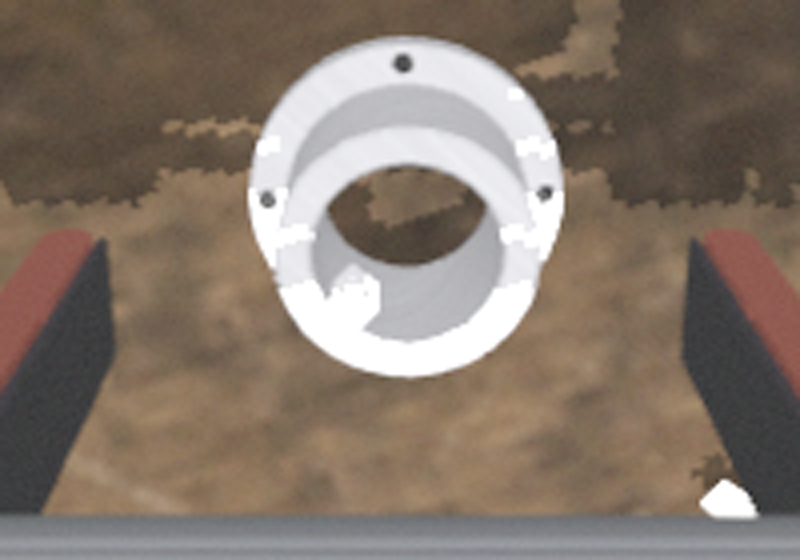

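```bash
python3 - <<'E'
from h import *
import pickle
s,d,dw=pickle.load(open("w6.pkl","rb"))
H=np.array(dw["hand_eye"]);f,cx,cy=K(dw)
L=[(204.0,239.9),(206.2,267.4)];Rr=[(350.2,239.4),(348.5,267.9)]
for a,b in zip(L,Rr):
    dep=.088*.982*f/(b[0]-a[0])
    for q in (a,b):
        c=np.r_[(q[0]-cx)/f*dep,(q[1]-cy)/f*dep,dep,1];print(dep,(H@c)[:3].round(4))
E
```

```text
0.1722398299144478 [-0.011  -0.0431 -0.0441]
0.1722398299144478 [-0.0114 -0.043   0.0423]
0.17696038744548326 [ 0.0069 -0.0435 -0.0439]
0.17696038744548326 [ 0.0071 -0.0435  0.0425]
```

>>> arm_command --rows '[{"delta_pos": [0,0.012,0.001],"rot": [0,0,0],"hand": -1},{"delta_pos": [0,0.024,0.001],"rot": [0,0,0],"hand": -1},{"delta_pos": [0,0.034,0.001],"rot": [0,0,0],"hand": -1},{"delta_pos": [0,0.034,0.001],"rot": [0,0,0],"hand": -1},{"delta_pos": [0,0.034,0.001],"rot": [0,0,0],"hand": -1}]'

```text
t: 6.2
position: [0.562, -0.1734, -0.0255]
eef_rot: [[-0.338, -0.001, 0.941], [-0.941, 0.0, -0.338], [-0.0, -1.0, -0.001]]
ft_force: [0.2, 0.4, -0.2]
gripper_width: 0.996
```

```bash
python3 - <<'E'
from station import manip,cams
from h import *
s=manip.sense();d=cams.snapshot("scene");dw=cams.snapshot("wrist")
print(np.round(s["position"],4),np.round(s["ft_force"],1),s["gripper_width"])
crop(d,318,225,50,8,"s7.png",37)
crop(dw,278,250,100,4,"w7c.png",70)
E
```

```text
[ 0.562  -0.1734 -0.0255] [ 0.2  0.4 -0.2] 0.9961947792950805
```

View pics/s7.png

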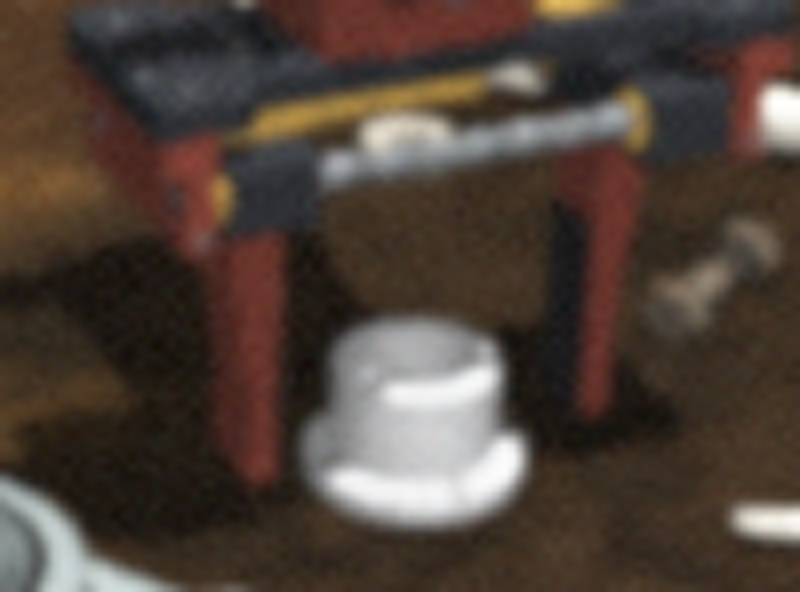

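View pics/w7c.png

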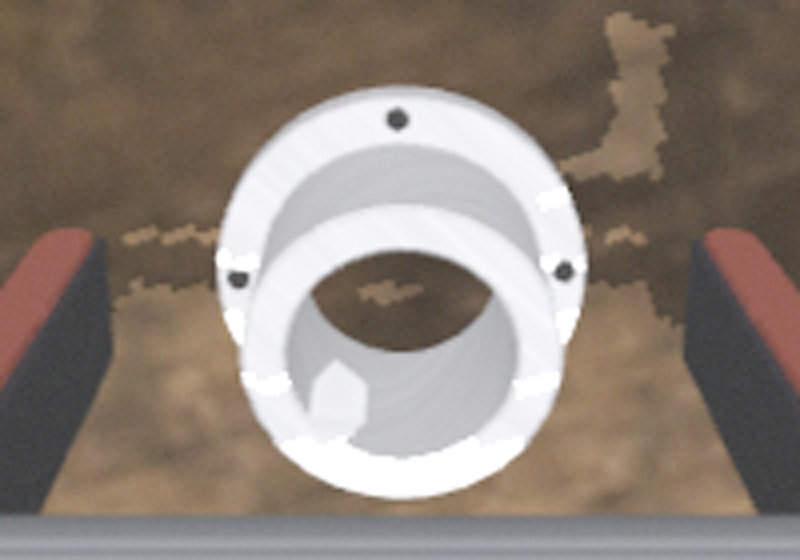

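```bash
python3 - <<'E'
from station import manip,cams
from h import *
s=manip.sense();d=cams.snapshot("scene")
R=np.array(s["eef_rot"]);p=np.array(s["position"])
for sg in(-1,1):
  for z in (.0,.01,.02,.03):
    print(z,[((proj(d,np.r_[(p+R@np.array([x,0,sg*zz]))[:2],z])[0]-[268,188])*8).round() for x in(-.012,.008) for zz in(.044,.052)])
E
```

```text
0.0 [array([241., 480.]), array([214., 485.]), array([272., 516.]), array([245., 522.])]
0.01 [array([242., 447.]), array([215., 453.]), array([273., 483.]), array([246., 489.])]
0.02 [array([243., 415.]), array([215., 420.]), array([274., 450.]), array([246., 456.])]
0.03 [array([244., 382.]), array([216., 387.]), array([276., 417.]), array([247., 422.])]
0.0 [array([533., 420.]), array([559., 415.]), array([568., 454.]), array([594., 449.])]
0.01 [array([535., 388.]), array([561., 383.]), array([570., 422.]), array([596., 417.])]
0.02 [array([537., 356.]), array([563., 351.]), array([573., 390.]), array([599., 384.])]
0.03 [array([539., 324.]), array([566., 319.]), array([575., 357.]), array([601., 352.])]
```

>>> arm_command --rows '[{"delta_pos": [0,0,0],"rot": [0,0,0],"hand": 1},{"delta_pos": [0,0,0],"rot": [0,0,0],"hand": 1},{"delta_pos": [0,0,0],"rot": [0,0,0],"hand": 1},{"delta_pos": [0,0,0],"rot": [0,0,0],"hand": 1},{"delta_pos": [0,0,0],"rot": [0,0,0],"hand": 1},{"delta_pos": [0,0,0],"rot": [0,0,0],"hand": 1},{"delta_pos": [0,0,0],"rot": [0,0,0],"hand": 1},{"delta_pos": [0,0,0],"rot": [0,0,0],"hand": 1}]'

```text
t: 7.15
position: [0.5625, -0.1736, -0.0247]
eef_rot: [[-0.338, 0.0, 0.941], [-0.941, -0.0, -0.338], [0.0, -1.0, 0.0]]
ft_force: [0.2, 0.3, -0.7]
gripper_width: 0.498
```

```bash
python3 - <<'E'
from station import manip,cams
from h import *
s=manip.sense();dw=cams.snapshot("wrist")
import pickle;pickle.dump((s,dw),open("w8.pkl","wb"))
print(np.round(s["position"],4),np.round(s["ft_force"],1),s["gripper_width"])
crop(dw,278,250,100,4,"w8c.png",70)
plan(s,[.562,-.1734,.09],-20)
E
```

```text
[ 0.5625 -0.1736 -0.0247] [ 0.2  0.3 -0.7] 0.4980260139908377
yaw now -19.74 pos [ 0.5625 -0.1736 -0.0247] F [ 0.19  0.26 -0.73] w 0.498
delta_pos [-0.     -0.1147 -0.0005] rot [-0.    0.26  0.  ]
```

View pics/w8c.png

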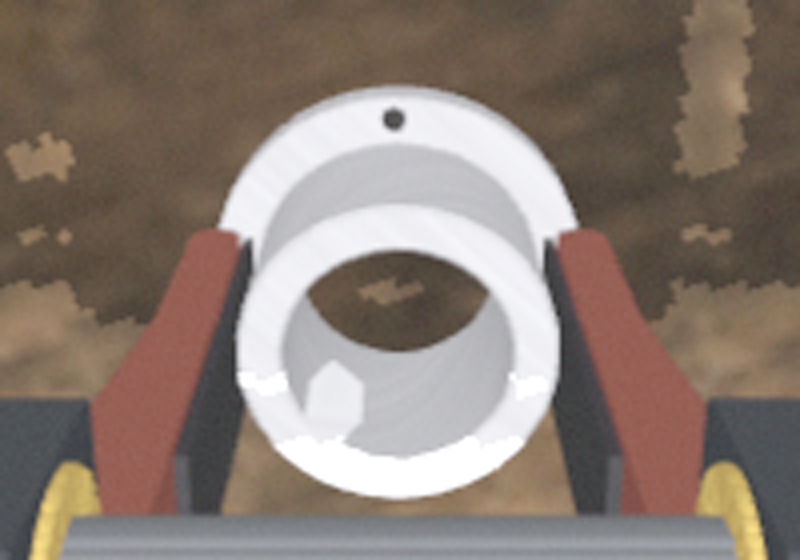

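>>> arm_command --rows '[{"delta_pos": [0,-0.02,0],"rot": [0,0,0],"hand": 1},{"delta_pos": [0,-0.05,0],"rot": [0,0,0],"hand": 1},{"delta_pos": [0,-0.08,0],"rot": [0,0,0],"hand": 1},{"delta_pos": [-0.02,-0.105,-0.012],"rot": [0,-4,0],"hand": 1},{"delta_pos": [-0.05,-0.115,-0.028],"rot": [0,-12,0],"hand": 1},{"delta_pos": [-0.08,-0.115,-0.046],"rot": [0,-20,0],"hand": 1},{"delta_pos": [-0.11,-0.115,-0.063],"rot": [0,-28,0],"hand": 1},{"delta_pos": [-0.14,-0.115,-0.08],"rot": [0,-36,0],"hand": 1},{"delta_pos": [-0.17,-0.115,-0.097],"rot": [0,-44,0],"hand": 1},{"delta_pos": [-0.195,-0.115,-0.112],"rot": [0,-52,0],"hand": 1},{"delta_pos": [-0.212,-0.115,-0.121],"rot": [0,-57.5,0],"hand": 1},{"delta_pos": [-0.212,-0.115,-0.121],"rot": [0,-57.5,0],"hand": 1}]'

```text
t: 8.4
position: [0.5192, 0.0691, 0.0896]
eef_rot: [[0.616, -0.001, 0.788], [-0.788, 0.001, 0.616], [-0.002, -1.0, -0.001]]
ft_force: [0.8, -0.4, -2.6]
gripper_width: 0.495
```

>>> arm_command --rows '[{"delta_pos": [0,0,0],"rot": [0,0,0],"hand": 1},{"delta_pos": [0,0,0],"rot": [0,0,0],"hand": 1}]'

```text
t: 8.6
position: [0.5201, 0.066, 0.0899]
eef_rot: [[0.611, -0.001, 0.792], [-0.792, -0.001, 0.611], [-0.0, -1.0, -0.001]]
ft_force: [0.2, 0.2, -2.8]
gripper_width: 0.492
```

```bash
python3 - <<'E'
from station import manip,cams
from h import *
s=manip.sense();dw=cams.snapshot("wrist")
import pickle;pickle.dump((s,dw),open("w9.pkl","wb"))
plan(s,[.4831,.1143,.09])
print(np.abs(s["qvel"]).max(),s["wrist_torque"])
cv2.imwrite("pics/w9.png",dw["frame"][:,:,::-1])
print(proj(dw,[.4831,.1143,.074],s))
E
```

```text
yaw now 37.64 pos [0.5201 0.066  0.0899] F [ 0.23  0.21 -2.75] w 0.492
delta_pos [-0.0608 -0.0001  0.0002] rot [ 0.05 -0.   -0.  ]
0.5088561173616963 [-0.05671325  0.01658408 -0.03049542]
[[277.49559267 146.53724453]]
```

View pics/w9.png

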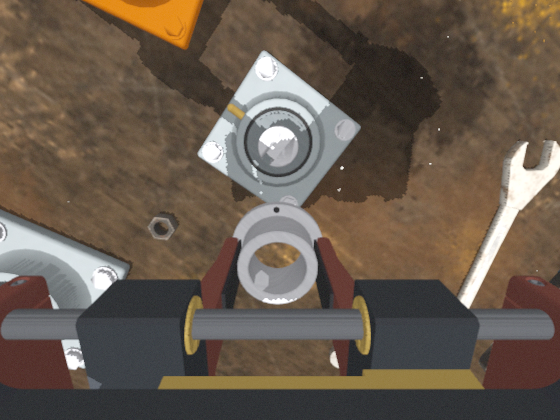

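```bash
python3 - <<'E'
from h import *
import pickle
s,d=pickle.load(open("w9.pkl","rb"))
zb=s["position"][2]+.0249; print("hub bottom",zb)
R=np.array(s["eef_rot"]);p=np.array(s["position"])
def rect(c,z,N=200,res=.0002):
    g=(np.arange(N)-N/2)*res;X,Y=np.meshgrid(g,g)
    uv=proj(d,np.c_[c[0]+X.ravel(),c[1]+Y.ravel(),np.full(X.size,z)],s).astype(np.float32)
    return cv2.resize(cv2.remap(d["frame"],uv[:,0].reshape(N,N),uv[:,1].reshape(N,N),cv2.INTER_CUBIC),(400,400))
a=rect([.4831,.1143],.074);
h=p+R@np.array([-.001,0,0]);print("hub guess",h)
b=rect(h,zb+.034,250)
for im,r in((a,15),(b,15.8)):
    n=400/(200*.2) if im is a else 400/(250*.2)
    cv2.circle(im,(200,200),int(r*n),(255,0,0),1);cv2.circle(im,(200,200),2,(255,0,0),-1)
cv2.imwrite("pics/r9.png",np.hstack([a,b])[:,:,::-1])
E
```

```text
hub bottom 0.11482615290598491
hub guess [0.51946966 0.06680253 0.08992619]
```

View pics/r9.png

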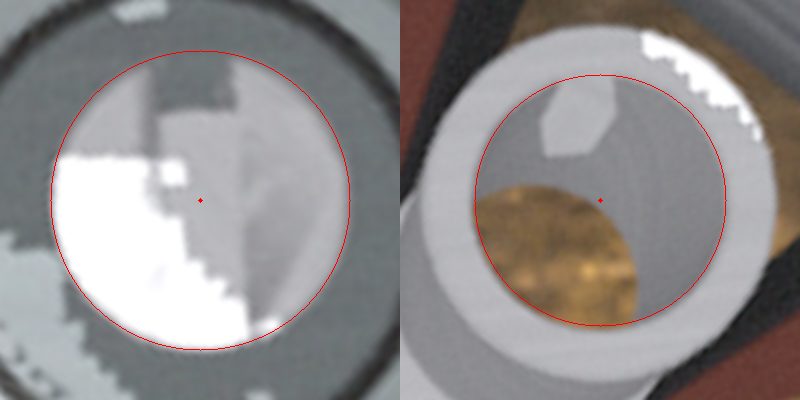

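>>> arm_command --rows '[{"delta_pos": [-0.02,0,0],"rot": [0,0,0],"hand": 1},{"delta_pos": [-0.045,0,0],"rot": [0,0,0],"hand": 1},{"delta_pos": [-0.06,0,0],"rot": [0,0,0],"hand": 1},{"delta_pos": [-0.06,0.01,0],"rot": [0,0,0],"hand": 1},{"delta_pos": [-0.06,0.025,0],"rot": [0,0,0],"hand": 1},{"delta_pos": [-0.06,0.034,0],"rot": [0,0,0],"hand": 1},{"delta_pos": [-0.06,0.034,0],"rot": [0,0,0],"hand": 1},{"delta_pos": [-0.06,0.034,0],"rot": [0,0,0],"hand": 1}]'

```text
t: 9.45
position: [0.4833, 0.1137, 0.0556]
eef_rot: [[0.612, -0.001, 0.791], [-0.791, -0.0, 0.612], [-0.001, -1.0, -0.001]]
ft_force: [-0.7, 0.2, -3.6]
gripper_width: 0.498
```

```bash
python3 - <<'E'
from station import manip,cams
from h import *
s=manip.sense();dw=cams.snapshot("wrist");d=cams.snapshot("scene")
import pickle;pickle.dump((s,dw),open("w10.pkl","wb"))
R=np.array(s["eef_rot"]);p=np.array(s["position"]);h=p+R@np.array([-.001,0,0]);print("hub",h, s["ft_force"])
plan(s,[.4837,.1135,p[2]])
crop(dw,278,250,80,5,"w10.png",60)
crop(d,213,195,40,8,"s10.png",30)
a=cv2.imread("pics/w10.png");b=cv2.imread("pics/s10.png")
cv2.imwrite("pics/m10.png",np.hstack([cv2.resize(a,(400,300)),cv2.resize(b,(400,300))]))
E
```

```text
hub [0.48263949 0.11453768 0.05561333] [-0.67970315  0.20082962 -3.59072121]
yaw now 37.71 pos [0.4833 0.1137 0.0556] F [-0.68  0.2  -3.59] w 0.498
delta_pos [ 0.0005 -0.      0.0002] rot [ 0.08 -0.   -0.03]
```

View pics/m10.png

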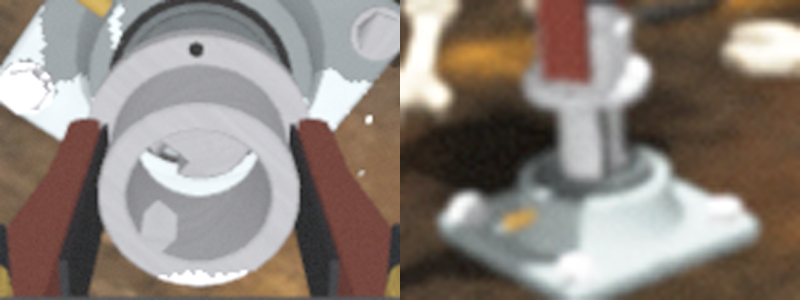

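>>> arm_command --rows '[{"delta_pos": [0.0005,0.003,0],"rot": [0,0,0],"hand": 1},{"delta_pos": [0.0005,0.006,0],"rot": [0,0,0],"hand": 1},{"delta_pos": [0.0005,0.008,0],"rot": [0,0,0],"hand": 1},{"delta_pos": [0.0005,0.008,0],"rot": [0,0,0],"hand": 1}]'

```text
t: 9.95
position: [0.4835, 0.1139, 0.0479]
eef_rot: [[0.612, -0.001, 0.791], [-0.791, -0.0, 0.612], [-0.0, -1.0, -0.001]]
ft_force: [-0.5, 0.3, -3.4]
gripper_width: 0.498
```

>>> arm_command --rows '[{"delta_pos": [0,0.001,0],"rot": [0,0,0],"hand": 1},{"delta_pos": [0,0.002,0],"rot": [0,0,0],"hand": 1},{"delta_pos": [0,0.002,0],"rot": [0,0,0],"hand": 1}]'

```text
t: 10.25
position: [0.4837, 0.1139, 0.0462]
eef_rot: [[0.612, -0.0, 0.791], [-0.791, 0.0, 0.612], [-0.0, -1.0, -0.0]]
ft_force: [0.1, -0.2, -2.4]
gripper_width: 0.494
```

>>> arm_command --rows '[{"delta_pos": [0,0.001,0],"rot": [0,0,0],"hand": 1},{"delta_pos": [0,0.002,0],"rot": [0,0,0],"hand": 1},{"delta_pos": [0,0.002,0],"rot": [0,0,0],"hand": 1}]'

```text
t: 10.55
position: [0.4838, 0.1138, 0.0443]
eef_rot: [[0.612, 0.0, 0.791], [-0.791, -0.0, 0.612], [0.0, -1.0, 0.0]]
ft_force: [0.0, -0.6, -3.0]
gripper_width: 0.493
```

>>> arm_command --rows '[{"delta_pos": [0,0.002,0],"rot": [0,0,0],"hand": 1},{"delta_pos": [0,0.004,0],"rot": [0,0,0],"hand": 1},{"delta_pos": [0,0.006,0],"rot": [0,0,0],"hand": 1},{"delta_pos": [0,0.006,0],"rot": [0,0,0],"hand": 1}]'

```text
t: 10.95
position: [0.4838, 0.1137, 0.038]
eef_rot: [[0.612, 0.0, 0.791], [-0.791, -0.0, 0.612], [0.0, -1.0, -0.0]]
ft_force: [1.0, -0.9, -4.8]
gripper_width: 0.496
```

>>> arm_command --rows '[{"delta_pos": [0,0.002,0],"rot": [0,0,0],"hand": 1},{"delta_pos": [0,0.004,0],"rot": [0,0,0],"hand": 1},{"delta_pos": [0,0.006,0],"rot": [0,0,0],"hand": 1},{"delta_pos": [0,0.008,0],"rot": [0,0,0],"hand": 1},{"delta_pos": [0,0.008,0],"rot": [0,0,0],"hand": 1}]'

```text
t: 11.45
position: [0.4838, 0.1137, 0.03]
eef_rot: [[0.612, 0.0, 0.791], [-0.791, -0.0, 0.612], [0.0, -1.0, -0.0]]
ft_force: [2.7, -2.3, -4.8]
gripper_width: 0.495
```

```bash
python3 - <<'E'
from station import manip,cams
from h import *
s=manip.sense();dw=cams.snapshot("wrist")
import pickle;pickle.dump((s,dw),open("w11.pkl","wb"))
print(s["position"],s["ft_force"],s["wrist_torque"])
crop(dw,278,262,50,8,"w11.png",37)
E
```

```text
[0.48381882 0.11370831 0.03003186] [ 2.74157275 -2.26139827 -4.8310865 ] [-0.37690168 -0.41323755  0.01093896]
```

View pics/w11.png

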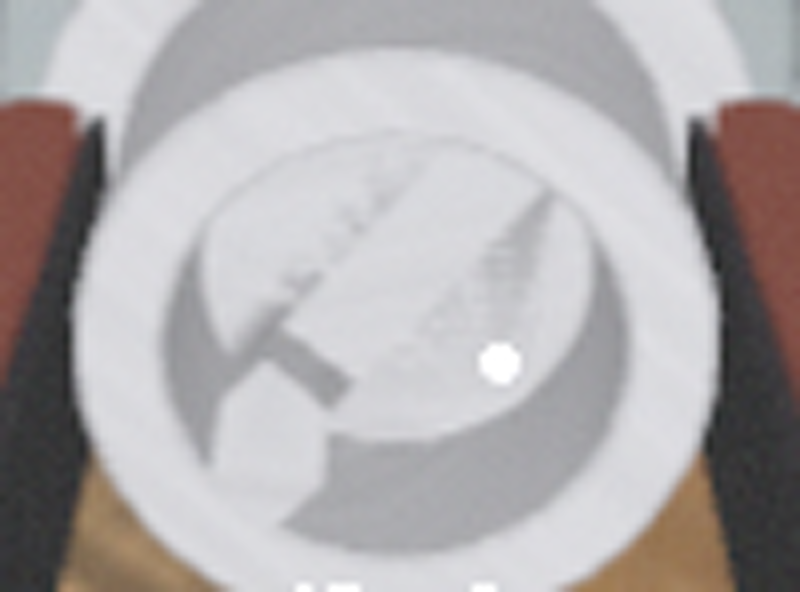

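```bash
python3 - <<'E'
from h import *
import pickle
s,d=pickle.load(open("w11.pkl","rb"))
p=np.array(s["position"]);R=np.array(s["eef_rot"])
hc=(p+R@np.array([-.001,0,0]))[:2];zb=p[2]+.0249
big=cv2.resize(d["frame"][225:299,228:328,::-1],None,fx=6,fy=6,interpolation=cv2.INTER_CUBIC)
def P(pts): return ((proj(d,pts,s)-[228,225]+.5)*6-.5).round().astype(int)
t=np.linspace(0,6.3,80);circ=lambda c,r,z:P(np.c_[c[0]+r*np.cos(t),c[1]+r*np.sin(t),t*0+z])
def box(c,th,r0,r1,w,z):
    a=np.radians(th);u=np.array([np.cos(a),np.sin(a)]);v=np.array([-u[1],u[0]])
    return P([np.r_[c+r*u+k*v,z] for r,k in((r1,-w),(r0,-w),(r0,w),(r1,w))])
out=[]
for kw,ky in((-92,-93),(-95,-96)):
    im=big.copy();sc=np.array([.4831,.1143])
    cv2.polylines(im,[circ(sc,.014,.074)],1,(255,0,0),1)
    cv2.polylines(im,[circ(hc,.0158,zb+.034)],1,(0,0,255),1)
    cv2.polylines(im,[box(sc,kw,.009,.014,.0038,.074)],0,(255,0,0),1)
    cv2.polylines(im,[box(hc,ky,.0105,.0158,.003,zb+.034)],0,(0,0,255),1)
    cv2.polylines(im,[box(hc,ky,.0105,.0158,.003,zb+.024)],0,(0,160,0),1)
    out.append(im[60:420,60:460])
cv2.imwrite("pics/ov11.png",np.hstack(out))
E
```

```text
(no output)
```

View pics/ov11.png

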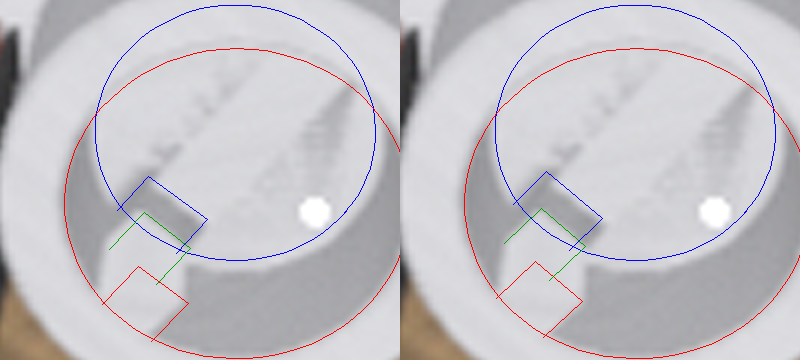

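>>> arm_command --rows '[{"delta_pos": [0.0005,0.0,0],"rot": [0,0,0],"hand": 1},{"delta_pos": [0.0005,0.002,0],"rot": [0,0,0],"hand": 1},{"delta_pos": [0.0005,0.004,0],"rot": [0,0,0],"hand": 1},{"delta_pos": [0.0005,0.004,0],"rot": [0,0,0],"hand": 1}]'

```text
t: 11.9
position: [0.4838, 0.1136, 0.0259]
eef_rot: [[0.612, -0.001, 0.791], [-0.791, 0.0, 0.612], [-0.0, -1.0, -0.0]]
ft_force: [1.9, -1.6, -3.8]
gripper_width: 0.494
```

>>> arm_command --rows '[{"delta_pos": [0,0.001,0],"rot": [0,0,0],"hand": 1},{"delta_pos": [0,0.001,0],"rot": [0,0,0],"hand": 1}]'

```text
t: 12.1
position: [0.4838, 0.1136, 0.0252]
eef_rot: [[0.612, -0.001, 0.791], [-0.791, 0.0, 0.612], [-0.0, -1.0, -0.0]]
ft_force: [1.1, -0.4, -2.8]
gripper_width: 0.498
```

>>> arm_command --rows '[{"delta_pos": [0,0.001,0],"rot": [0,0,0],"hand": 1},{"delta_pos": [0,0.001,0],"rot": [0,0,0],"hand": 1}]'

```text
t: 12.3
position: [0.4842, 0.1136, 0.0243]
eef_rot: [[0.612, 0.0, 0.791], [-0.791, 0.0, 0.612], [0.0, -1.0, 0.0]]
ft_force: [1.7, -0.6, -3.7]
gripper_width: 0.492
```

>>> arm_command --rows '[{"delta_pos": [0,0.001,0],"rot": [0,0,0],"hand": 1},{"delta_pos": [0,0.001,0],"rot": [0,0,0],"hand": 1}]'

```text
t: 12.5
position: [0.4843, 0.1136, 0.0234]
eef_rot: [[0.612, 0.001, 0.791], [-0.791, 0.0, 0.612], [0.0, -1.0, 0.001]]
ft_force: [1.7, -1.0, -2.4]
gripper_width: 0.493
```

>>> arm_command --rows '[{"delta_pos": [0,0.001,0],"rot": [0,0,0],"hand": 1},{"delta_pos": [0,0.001,0],"rot": [0,0,0],"hand": 1}]'

```text
t: 12.7
position: [0.4843, 0.1135, 0.0224]
eef_rot: [[0.612, 0.001, 0.791], [-0.791, 0.0, 0.612], [0.0, -1.0, 0.001]]
ft_force: [2.6, -0.0, -3.0]
gripper_width: 0.495
```

>>> arm_command --rows '[{"delta_pos": [0.0002,0.001,0],"rot": [0,0,0],"hand": 1},{"delta_pos": [0.0002,0.002,0],"rot": [0,0,0],"hand": 1},{"delta_pos": [0.0002,0.002,0],"rot": [0,0,0],"hand": 1}]'

```text
t: 13.0
position: [0.4843, 0.1133, 0.0203]
eef_rot: [[0.612, 0.0, 0.791], [-0.791, -0.0, 0.612], [0.0, -1.0, 0.0]]
ft_force: [2.6, -0.3, -1.8]
gripper_width: 0.491
```

```bash
python3 - <<'E'
from station import manip,cams
from h import *
s=manip.sense();dw=cams.snapshot("wrist");d=cams.snapshot("scene")
print(s["position"],s["ft_force"],s["wrist_torque"])
crop(dw,278,262,50,4,"a.png",37)
crop(d,213,195,40,5,"b.png",30)
cv2.imwrite("pics/m12.png",np.hstack([cv2.resize(cv2.imread("pics/a.png"),(400,300)),cv2.resize(cv2.imread("pics/b.png"),(400,300))]))
E
```

```text
[0.48431843 0.11329908 0.02027585] [ 2.61442589 -0.30927745 -1.83911617] [-0.0989258  -0.53824413  0.04214469]
```

View pics/m12.png

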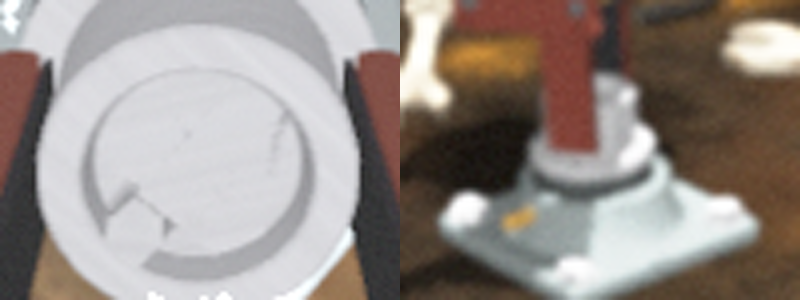

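Key is visibly in the keyway, with forces under 3 N. Lowering the rest.

>>> arm_command --rows '[{"delta_pos": [0,0.001,0.0005],"rot": [0,0,0],"hand": 1},{"delta_pos": [0,0.002,0.0005],"rot": [0,0,0],"hand": 1},{"delta_pos": [0,0.003,0.0005],"rot": [0,0,0],"hand": 1},{"delta_pos": [0,0.003,0.0005],"rot": [0,0,0],"hand": 1}]'

```text
t: 13.5
position: [0.4844, 0.1137, 0.0171]
eef_rot: [[0.612, -0.0, 0.791], [-0.791, -0.0, 0.612], [-0.0, -1.0, -0.0]]
ft_force: [2.6, -0.6, -3.3]
gripper_width: 0.497
```

>>> arm_command --rows '[{"delta_pos": [0,0.001,0],"rot": [0,0,0],"hand": 1},{"delta_pos": [0,0.001,0],"rot": [0,0,0],"hand": 1}]'

```text
t: 13.7
position: [0.4844, 0.1137, 0.0162]
eef_rot: [[0.612, -0.0, 0.791], [-0.791, -0.0, 0.612], [-0.0, -1.0, -0.0]]
ft_force: [2.9, -0.1, -2.7]
gripper_width: 0.496
```

>>> arm_command --rows '[{"delta_pos": [0,0.0005,0],"rot": [0,0,0],"hand": 1},{"delta_pos": [0,0.0005,0],"rot": [0,0,0],"hand": 1}]'

```text
t: 13.9
position: [0.4845, 0.1137, 0.0158]
eef_rot: [[0.612, -0.0, 0.791], [-0.791, 0.0, 0.612], [-0.0, -1.0, -0.0]]
ft_force: [2.4, 0.2, -2.1]
gripper_width: 0.498
```

>>> arm_command --rows '[{"delta_pos": [0,0.0005,0],"rot": [0,0,0],"hand": 1},{"delta_pos": [0,0.0005,0],"rot": [0,0,0],"hand": 1}]'

```text
t: 14.1
position: [0.4845, 0.1136, 0.0153]
eef_rot: [[0.612, -0.0, 0.791], [-0.791, -0.0, 0.612], [-0.0, -1.0, -0.0]]
ft_force: [0.9, -1.0, -2.0]
gripper_width: 0.497
```

>>> arm_command --rows '[{"delta_pos": [0,0.0004,0],"rot": [0,0,0],"hand": 1},{"delta_pos": [0,0.0004,0],"rot": [0,0,0],"hand": 1}]'

```text
t: 14.3
position: [0.4845, 0.1137, 0.0153]
eef_rot: [[0.612, -0.0, 0.791], [-0.791, 0.0, 0.612], [-0.0, -1.0, -0.0]]
ft_force: [0.5, -0.6, 1.3]
gripper_width: 0.494
```

>>> arm_command --rows '[{"delta_pos": [0,0.0004,0],"rot": [0,0,0],"hand": 1},{"delta_pos": [0,0.0004,0],"rot": [0,0,0],"hand": 1}]'

```text
t: 14.5
position: [0.4845, 0.1136, 0.0153]
eef_rot: [[0.612, 0.0, 0.791], [-0.791, -0.0, 0.612], [0.0, -1.0, 0.0]]
ft_force: [-2.8, -0.7, 4.8]
gripper_width: 0.496
```

>>> arm_command --rows '[{"delta_pos": [0,0,0],"rot": [0,0,0],"hand": -1},{"delta_pos": [0,0,0],"rot": [0,0,0],"hand": -1},{"delta_pos": [0,0,0],"rot": [0,0,0],"hand": -1},{"delta_pos": [0,0,0],"rot": [0,0,0],"hand": -1},{"delta_pos": [0,0,0],"rot": [0,0,0],"hand": -1},{"delta_pos": [0,0,0],"rot": [0,0,0],"hand": -1},{"delta_pos": [0,-0.02,0],"rot": [0,0,0],"hand": -1},{"delta_pos": [0,-0.05,0],"rot": [0,0,0],"hand": -1},{"delta_pos": [0,-0.09,0],"rot": [0,0,0],"hand": -1},{"delta_pos": [0,-0.12,0],"rot": [0,0,0],"hand": -1},{"delta_pos": [0,-0.12,0],"rot": [0,0,0],"hand": -1},{"delta_pos": [0,-0.12,0],"rot": [0,0,0],"hand": -1}]'

```text
t: 15.7
position: [0.4849, 0.1137, 0.1349]
eef_rot: [[0.612, 0.001, 0.791], [-0.791, 0.0, 0.612], [0.001, -1.0, 0.001]]
ft_force: [-0.2, -0.1, -0.1]
gripper_width: 1.001
```

```bash
python3 - <<'E'
from station import manip,cams
from h import *
s=manip.sense();dw=cams.snapshot("wrist");d=cams.snapshot("scene")
print(s["position"],s["ft_force"],s["gripper_width"])
p=proj(dw,[.484,.114,.06],s)[0].astype(int)
crop(dw,p[0],p[1],60,5,"a.png",45);crop(d,213,195,40,5,"b.png",30)
cv2.imwrite("pics/m13.png",np.hstack([cv2.resize(cv2.imread("pics/a.png"),(400,300)),cv2.resize(cv2.imread("pics/b.png"),(400,300))]))
q=proj(d,[[.484,.114,.074],[.484,.114,.040]]);print(q)
E
```

```text
[0.48491855 0.11370127 0.13489223] [-0.15185464 -0.13269107 -0.13766089] 1.0005554809249098
[[210.43608775 184.97790821]
 [211.25683805 197.92923389]]
```

View pics/m13.png

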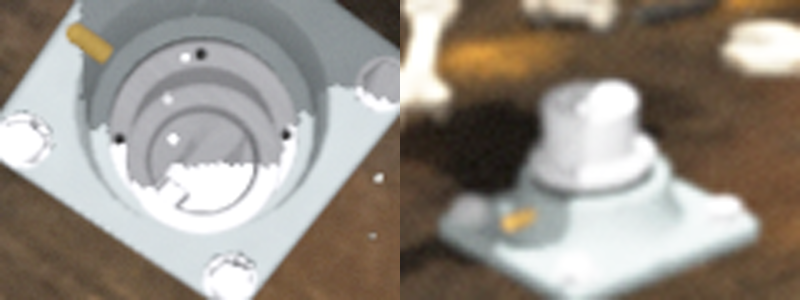

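```bash
python3 -c "
from station import finish_job
print(finish_job())"
```

```text
the job is handed in; nothing more can be done
None
```

The hub is on the shaft of the smaller grey bearing unit, with its key in the keyway and fully home on the collar. I handed the job in at about 15.8 s.

- **Pick:** I took the hub nearest the base, at about (0.562, -0.172). The first grasp closed above the hub without touching it. The cameras showed the fingertips about 36–43 mm higher than the reported TCP, so I went lower and gripped the barrel (43.8 mm opening).
- **Fit:** I turned the hub about 57.5° before lowering it, using the key and keyway angles from the wrist camera. The key went straight in, so no turning under pressure was needed. Contact came at the expected seat height.
- **Forces:** Readings at the end of each move stayed at or below about 6 N during the fit. I did not see the forces within moves.
- **Last checks:** With the gripper open and lifted clear, the force read about 0.2 N. The wrist view shows the key in the keyway, and the hub's top looks level with the shaft end. I never sent the arm to the bolt or nut, but I did not check their positions at the end.
- **Disagreement:** My two image readings of the keyway angle differed by about 3° (-95.5° and -92°). The later one matched the fit.

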